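Clamp a slate tile in the engraving press with its winged thumbscrew

TASK

With a fingertip, push the slate tile along the wooden press under the bridge until it rests against the brass stop at the far end, then tighten the winged thumbscrew on the bridge by pushing its wings round clockwise (seen from above), stroke after stroke, until it comes to its stop and the tile is clamped. Do not take a wing between the fingers, do not lift the tile, and leave the seals, the jar, the brush rest and the clip alone. Finish with the hand clear of everything.

Things in the scene. Friction and masses are not known exactly. Their poses are not given: they have to be found in the camera images.
- jig: Fixed cedar press. Origin: on the thumbscrew's vertical axis, at table height; x runs along the bed from its open end (robot side) to the brass stop, z up. Bed top 14 mm up, x from -150 to +56 mm, 124 mm wide. Dark rails along both sides, 12 mm wide, 98 mm apart, tops 21 mm up. Nothing fixed on it is higher than the bridge.
- stop_face (a point): Middle of the face of the brass stop across the far end of the bed, 42 mm beyond the screw axis (x = +42 mm in the jig's frame), 20 mm above the table; the stop's top is 27 mm above the table.
- bridge_top (a point): Centre of the top of the dark steel bridge, on the screw axis, 52 mm above the table. The bridge is 26 mm wide along the jig's x, 123 mm along y, its underside 42 mm above the table.
- tile_center (a point): Centre of the loose dark slate tile, 100 mm along x, 95 mm along y, 10 mm thick, about 0.26 kg. It lies flat between the rails on the bed, 62 to 80 mm short of the stop, its centre 19 mm above the table. Against the stop its centre is at x = -8 mm in the jig's frame.
- tile: The same slate tile; origin at the centre of its underside, axes as above.
- thumbscrew (a joint): Turning angle of the thumbscrew, rad, growing clockwise seen from above (tightening; it sinks 1.6 mm per rad). Starts between 0 and 1.5; hard stop at 7.5. It stays where it is left and resists with about 0.025 N m (1 N at the outer half of a wing), 0.035 N m when clamped.
- wing_top (a point): Point on the screw axis at the height of the wings' top edges; turns and sinks with the screw (90 mm above the table at joint 0, 79 mm at the stop). Its x axis points along the red wing: along the jig's +x at joint 0, turned clockwise from it by the joint value. 2 mm below it lies the hub's cap. Wings clear the bridge by 18 mm (joint 0) to 6 mm (stop).
- red_wing (a point): Centre of the red wing, 21.5 mm from the screw axis, 10 mm below the wings' top edges. The brass wing is alike, opposite. Each is an upright blade 5 mm thick, 20 mm high, reaching from the hub (11 mm radius) to 34 mm from the axis.
- foot: Black rubber foot, 24 mm across, 6 mm thick, on a spring under the screw; origin at the centre of its underside, 32.5 mm above the table at joint 0. It meets the seated tile at about 5.3 rad; at the stop it presses with about 5 N.
- pad_jar: Blue ceramic seal paste jar, 72 mm across, 44 mm high, standing in the upper red tray (loose, leave alone). Origin under its centre. The trays, 300 x 240 mm, stand to the left, rims 80 mm high.
- seal_green: Green stone seal, 26 mm square, 52 mm high, standing in the red tray (loose, leave alone). Origin under its centre.
- seal_amber: Amber stone seal, 24 mm square, 46 mm high, standing in the red tray (loose, leave alone). Origin under its centre.
- seal_rose: Rose stone seal, 28 mm square, 50 mm high, standing on the table just right of the press (loose, leave alone). Origin under its centre.
- brush_rest: Dark green hard silicone brush rest with five ridges, 110 x 26 x 20 mm, on the table at the right (loose, leave alone). Origin under its centre.
- tile_clip: Steel spring clip holding an upright slate tile, 44 x 100 x 86 mm high overall, on the table at the right (loose, leave alone). Origin under its centre.
Things that resemble listed ones, but are neither listed nor needed, are in the scene too. Leave any green look-alike of the tile alone. There is more than one size of the jig; the job needs the larger.

How it is judged:
By the outcome, as a careful person would: the job done as asked, in the order asked, and still so for the second after the job is handed in, with the robot touching nothing.
It also fails if it takes over 64 s, if anything falls off the work surface, if the arm or the gripper's body presses on something with over 40 N, if the wrist force passes 120 N, or if a joint passes its speed limit or range.

ROBOT

A 7-joint arm with a two-finger parallel gripper is mounted at the origin on the work surface. World frame = base frame: x ahead of the robot, y to its left, z up, the work surface at z = 0. Lengths are in m, angles in rad, forces in N, time in s.
With the tool pointing down it reaches from about 0.35 to 0.9 m from the base axis. Payload 7.2 kg.
Tool frame: the origin (TCP) lies midway between the tips of the shut fingers; the grasp point (between the pads) lies 19 mm behind it; z points along the fingers, y is the direction in which the jaws open and shut (so a half turn about z gives the same grasp; the last joint's range is limited). The gripper opens to 88 mm and grips with 3 to 60 N. Pads are 20 mm wide; open, the fingers measure 115 mm over their backs; the gripper's body (75 mm by 178 mm) begins 61 mm behind the grasp point.
Start: joints at [-0.068, 0.411, -0.013, 1.596, 0.006, 1.134, -0.082], TCP at [0.625, -0, 0.223] pointing down, gripper open.
Joint ranges: [-2.95, 2.95], [-0.29, 1.99], [-1.47, 1.44], [0.14, 2.54], [-1.03, 4.17], [0.13, 1.85], [-2.86, 2.86]. Speed limits (rad/s): [2.39, 2.39, 3.01, 3.01, 3.14, 3.14, 3.14].

INTERFACE

Orientations are given as [roll, pitch, yaw] about the fixed x, y, z axes, in that order (R = Rz(yaw) Ry(pitch) Rx(roll)).
In Python, from rig import robot gives the robot as it stands.
- The arm moves only by the tool carry_out, never from a script. Its argument "series" is a list of rows, each an object with "translation": the shift along the tool's x, y, z in mm, a list of three; "turn": the turn, a rotation vector about the tool's x, y, z in rad, a list of three; "hand": the opening, from 0 (shut) to 1 (fully open). A call has 1 to 20 rows; each row shifts and turns the commanded pose from where the row before left it, along the tool's axes as they then stand; what a row does not reach is not made up. A row lasts 1/8 s, in which the tool goes at most 62.5 mm and 10.7 degrees, less where a joint would pass 70% of its speed; a pose out of reach is approached as far as the arm can. A call with a gripper value outside its range is refused whole. The fingers move at their own pace and stop on an object; "grip_force" is the grip in N (left out, the last holds). Time passes only in rows, so rows that do not move let the fingers close. It gives the time, the measured TCP pose, the force and the opening at its end, in the units of the state.
- robot.sense(): the state, without advancing time (a new reading comes with each control period).
- robot.read_camera(name): name is "scene" or "side" or "wrist"; returns (picture, depth): 400x640x3 uint8, red, green, blue; 400x640 float32, m along the optical axis (not along the pixel's ray), 0 where there is no reading.
- robot.camera_model(name): a dict with "fx", "fy", "cx", "cy" (pixels), "view" (4x4, takes a point from world to camera coordinates). Camera axes: x right, y down, z forward; pixel columns grow to the right and rows downward; lengths in m; the calibration is good to about 2 mm. A picture is of the moment at which its call begins: read the wrist's pose just before it. camera_model takes no time and is no camera call; for the wrist camera it gives the pose at the moment of the call.
- robot.job_done(): hands the job in, once; it reports no verdict.
The state is a dict: "t": time; "joint_pos": joint angles; "joint_vel": joint speeds; "tau": joint torques, N m; "position": TCP position; "orientation": TCP orientation; "ft_force": force on the tool from outside, world axes, zero at the start; "wrist_torque": the same for the moment, N m; "opening": opening from 0.0 (shut) to 1.0 (fully open).
Only numpy, scipy, OpenCV 4.12 (cv2) and the standard library are available. Lean on these libraries where they do the work, as an engineer would, in place of code of your own. Each camera call takes 0.05 s, during which the arm holds its last target.

## Working session

There is one attempt and no reset: what is moved stays moved. The work goes in short steps, Python scripts to look and compute and a tool call to move; the robot and the scene stay as the last step left them, time stands still between calls to the robot, and variables do not carry over. Pictures are saved under pics/ and viewed, and the job is handed in when it is done.

Besides the shell and the picture viewer there is one more tool, called after "Emit:" in YAML: its name, and indented under it one key for each argument. carry_out: Moves the arm, as the interface text tells. Its arguments: {"type":"object","properties":{"series":{"type":"array","items":{"type":"object","properties":{"translation":{"type":"array","items":{"type":"number"}},"turn":{"type":"array","items":{"type":"number"}},"hand":{"type":"number"}}}},"grip_force":{"type":"number"}},"required":["series"]}

```bash
ls; mkdir -p pics; python3 - <<'E'
from rig import robot
import cv2
s=robot.sense();print({k:(v if not hasattr(v,'tolist') else v.tolist()) for k,v in s.items()})
import numpy as np
for n in("scene","side","wrist"):
    p,d=robot.read_camera(n);cv2.imwrite(f"pics/{n}0.png",p[...,::-1]);np.save(f"/tmp/{n}0.npy",d)
    m=robot.camera_model(n);print(n,m["fx"],m["fy"],m["cx"],m["cy"],np.round(m["view"],3).tolist())
E
```

```text
pics
{'t': 0.0, 'joint_pos': [-0.06819756949407738, 0.4118964256039607, -0.012721183470860683, 1.5970674828178104, 0.005592079229532017, 1.1343140776233436, -0.08219509911994774], 'joint_vel': [0.0006307228214009231, -0.0006558171724702236, 0.0010728737687340354, 0.00024933649092719794, -0.0016610638325756106, -0.0011459044836630433, 0.0006019212452976306], 'tau': [-0.0002927561945398338, -58.7956166267395, 0.641712136566639, -29.10744309425354, -0.053775866981595755, 0.01836869982071221, 0.0001533717340862495], 'position': [0.6244718645236281, -3.759163170295818e-05, 0.22180161435835524], 'orientation': [-3.1399462771813043, 0.00010662753160839422, 1.5708286862549028], 'ft_force': [-0.38568417150995443, 0.3744628169625778, -0.10840668617252106], 'wrist_torque': [-7.702235118849894e-05, -0.03623327377688448, -0.010187507191215035], 'opening': 0.9980464515154124}
scene 432.2394511759747 432.2394511759747 318.14329193375477 199.07261758746722 [[-0.261, 0.965, -0.008, 0.097], [0.801, 0.212, -0.56, -0.371], [-0.539, -0.153, -0.829, 1.693], [0.0, 0.0, 0.0, 1.0]]
side 514.0283323566928 514.0283323566928 312.6431469249639 203.54339133966502 [[-0.978, -0.206, -0.003, 0.521], [-0.129, 0.624, -0.771, 0.102], [0.161, -0.754, -0.637, 1.426], [0.0, 0.0, 0.0, 1.0]]
wrist 276.76986847079223 276.76986847079223 317.6916020789177 195.7992194480059 [[1.0, 0.0, -0.001, -0.624], [0.001, -0.959, 0.285, -0.034], [-0.0, -0.285, -0.959, 0.391], [0.0, 0.0, 0.0, 1.0]]
```

View pics/scene0.png

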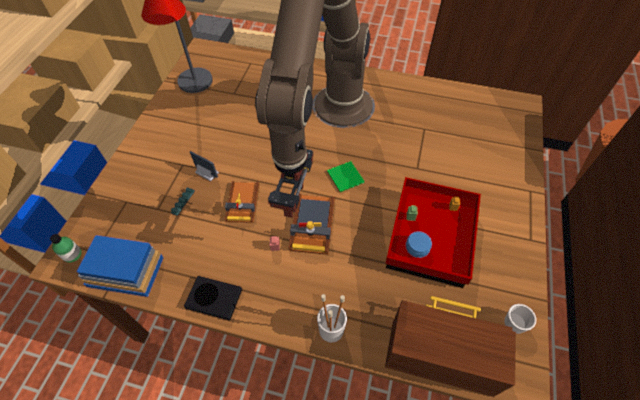

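View pics/side0.png

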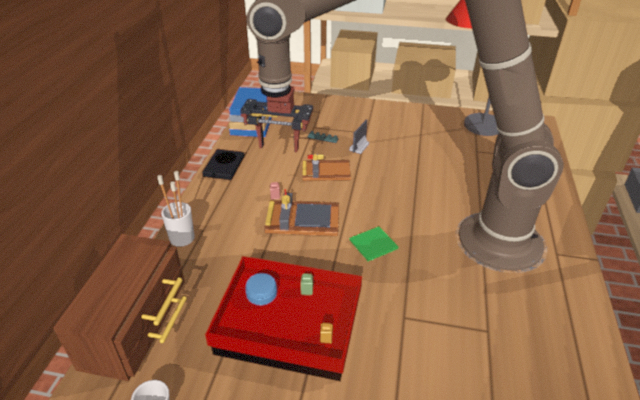

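View pics/wrist0.png

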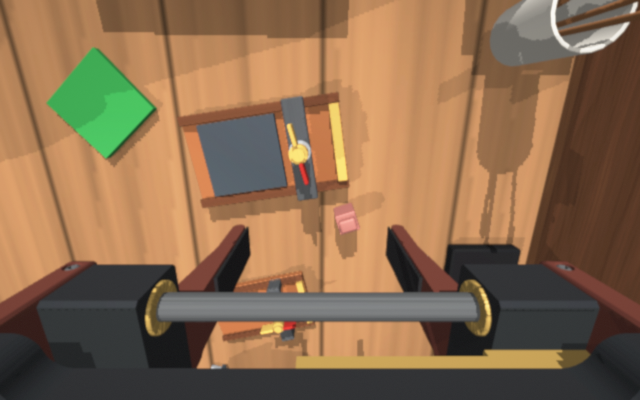

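The candidates in the wrist picture are:
- Large press with dark tile: about (265,150).
- Small press: about (265,310).
- Green look-alike: about (100,105).

I choose the large press and check it in a close crop.

```bash
python3 - <<'E'
import cv2
p=cv2.imread("pics/wrist0.png")
cv2.imwrite("pics/w0crop.png",cv2.resize(p[80:230,170:370],None,fx=4,fy=4,interpolation=cv2.INTER_CUBIC))
E
```

```text
(no output)
```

View pics/w0crop.png

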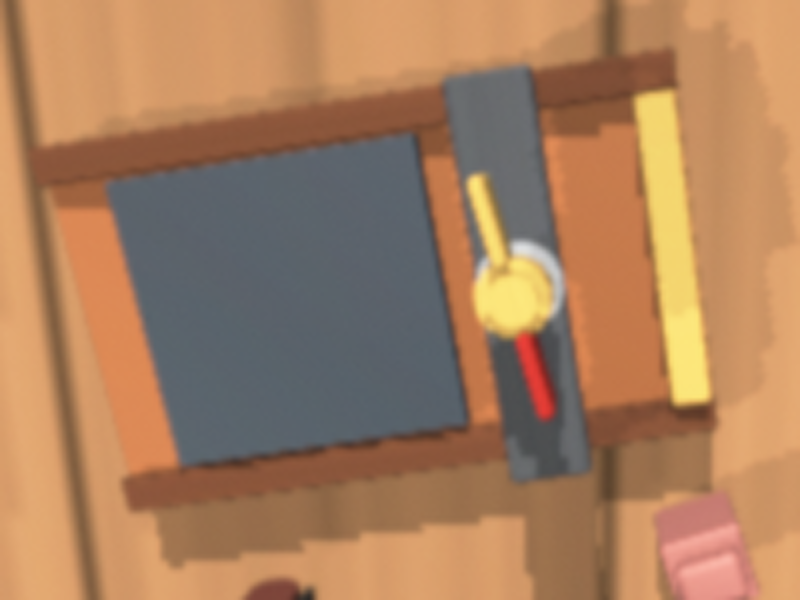

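The crop shows the large press. The tile corners are at crop pixels (108,183), (415,135), (468,427), (180,467). The bridge runs from (487,72) to (550,475), and the red wing points nearly along the bridge to the lower right (545,418). The rose seal is at (705,550).

```bash
cat > h.py <<'E'
import numpy as np
from rig import robot
import cv2
def ray(m,uv,z):
    V=np.array(m["view"]);R=V[:3,:3];c=-R.T@V[:3,3]
    d=R.T@np.array([(uv[0]-m["cx"])/m["fx"],(uv[1]-m["cy"])/m["fy"],1.])
    return c+d*(z-c[2])/d[2]
def proj(m,P):
    V=np.array(m["view"]);q=V[:3,:3]@np.array(P)+V[:3,3]
    return q[0]/q[2]*m["fx"]+m["cx"],q[1]/q[2]*m["fy"]+m["cy"]
def depthpt(m,d,uv):
    V=np.array(m["view"]);z=d[int(round(uv[1])),int(round(uv[0]))]
    q=np.array([(uv[0]-m["cx"])/m["fx"]*z,(uv[1]-m["cy"])/m["fy"]*z,z])
    return V[:3,:3].T@(q-V[:3,3])
E
python3 - <<'E'
from h import *
m=robot.camera_model("wrist");d=np.load("/tmp/wrist0.npy")
c=lambda u,v:((u+.5)/4+170-.5,(v+.5)/4+80-.5)
f=lambda pts,z:np.array([ray(m,c(*p),z) for p in pts])
T=f([(108,183),(415,135),(468,427),(180,467)],.024);B=f([(445,78),(530,67),(588,470),(512,480)],.052)
print("tile",T[:,:2].round(4).tolist(),T.mean(0))
for i in range(4):print(np.linalg.norm(T[i]-T[(i+1)%4]).round(4),np.linalg.norm(B[i]-B[(i+1)%4]).round(4))
e=T[1]-T[0]+T[2]-T[3];print("tile yaw",np.arctan2(e[1],e[0]))
print("bridge",B.mean(0));e=B[0]-B[3]+B[1]-B[2];print("yaw",np.arctan2(-e[0],e[1]))
S=f([(637,95),(673,405)],.027);print("stop",S);e=S[0]-S[1];print(np.arctan2(-e[0],e[1]))
W=f([(480,178),(547,414)],.088);print("wing tips",W,np.linalg.norm(W[0]-W[1]),W.mean(0));e=W[1]-W[0];print(np.arctan2(e[1],e[0]))
for p in [(260,300),(500,150),(517,295),(90,300),(655,250),(480,185),(542,400),(300,560)]:print(p,depthpt(m,d,c(*p)).round(4))
E
```

```text
tile [[0.4709, 0.0651], [0.5685, 0.0796], [0.5821, -0.0144], [0.4838, -0.0285]] [0.52630414 0.02545072 0.024     ]
0.0987 0.0243
0.095 0.1202
0.0993 0.0241
0.0945 0.1206
tile yaw 0.1453091079490277
bridge [0.60233569 0.03697004 0.052     ]
yaw 0.13717706486236445
stop [[ 0.6374883   0.09141933  0.027     ]
 [ 0.65058352 -0.00605904  0.027     ]]
0.13354015769393407
wing tips [[0.59473056 0.0689336  0.088     ]
 [0.61139757 0.00597113 0.088     ]] 0.0651311200690035 [0.60306407 0.03745237 0.088     ]
-1.3120184505018622
(260, 300) [0.5152 0.0279 0.022 ]
(500, 150) [0.5973 0.0755 0.0541]
(517, 295) [0.6037 0.0385 0.0866]
(90, 300) [0.4567 0.027  0.0156]
(655, 250) [0.6437 0.0447 0.0282]
(480, 185) [0.5947 0.0672 0.088 ]
(542, 400) [0.6101 0.01   0.0885]
(300, 560) [ 5.151e-01 -7.190e-02 -3.000e-04]
```

Emit:
carry_out:
  series:
    - {"translation": [2, -21, 10], "turn": [0, 0, 0], "hand": 0}
    - {"translation": [2, -21, 10], "turn": [0, 0, 0], "hand": 0}
    - {"translation": [2, -21, 10], "turn": [0, 0, 0], "hand": 0}
    - {"translation": [2, -21, 10], "turn": [0, 0, 0], "hand": 0}
    - {"translation": [2, -21, 10], "turn": [0, 0, 0], "hand": 0}
    - {"translation": [2, -21, 10], "turn": [0, 0, 0], "hand": 0}
    - {"translation": [2, -21, 10], "turn": [0, 0, 0], "hand": 0}
    - {"translation": [2, -23, 10], "turn": [0, 0, 0], "hand": 0}
    - {"translation": [0, 0, 7], "turn": [0, 0, 0.159], "hand": 0}
    - {"translation": [0, 0, 7], "turn": [0, 0, 0.159], "hand": 0}
    - {"translation": [0, 0, 7], "turn": [0, 0, 0.159], "hand": 0}
    - {"translation": [0, 0, 7], "turn": [0, 0, 0.159], "hand": 0}
    - {"translation": [0, 0, 7], "turn": [0, 0, 0.159], "hand": 0}
    - {"translation": [0, 0, 7], "turn": [0, 0, 0.159], "hand": 0}
    - {"translation": [0, 0, 7], "turn": [0, 0, 0.159], "hand": 0}
    - {"translation": [0, 0, 7], "turn": [0, 0, 0.159], "hand": 0}
    - {"translation": [0, 0, 7], "turn": [0, 0, 0.159], "hand": 0}
    - {"translation": [0, 0, 0], "turn": [0, 0, 0], "hand": 0}

```text
t: 2.4
position: [0.4545, 0.016, 0.0792]
orientation: [3.141, 0.001, 0.141]
ft_force: [-0.6, 0.6, 0.8]
opening: 0.005
```

```bash
python3 - <<'E'
from h import *
s=robot.sense();print(s["t"],s["position"],s["orientation"],s["ft_force"],s["joint_pos"])
m=robot.camera_model("wrist")
p,d=robot.read_camera("wrist");cv2.imwrite("pics/wrist1.png",p[...,::-1]);np.save("/tmp/wrist1.npy",d)
p,d=robot.read_camera("side");cv2.imwrite("pics/side1.png",cv2.resize(p[120:270,230:430],None,fx=4,fy=4)[...,::-1])
print(proj(m,s["position"]))
E
```

```text
2.4 [0.45453588 0.0160302  0.07920339] [3.14132844e+00 1.24145827e-03 1.41105065e-01] [-0.57261346  0.64613162  0.84368142] [-0.31851532  0.32258538  0.21099307  2.15254097 -0.10569782  0.67711784
 -1.46521858]
(np.float64(319.66032372235526), np.float64(239.89180586700513))
```

View pics/wrist1.png

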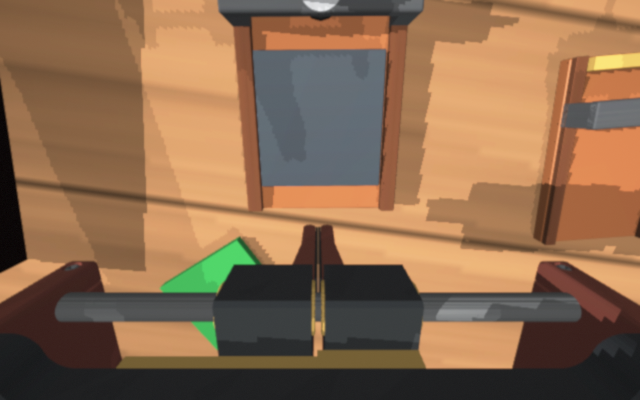

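View pics/side1.png

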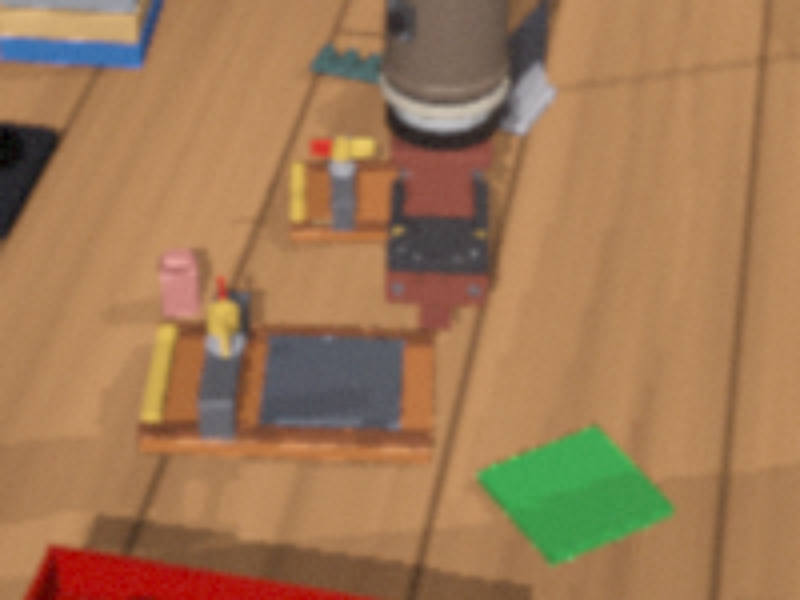

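The wrist picture shows the shut fingertips at (318,230). The tile's rear edge runs from (260,186) to (381,184), and the bed end is at v=210. The side picture shows the hand behind the open end and clear of the press.

```bash
python3 - <<'E'
from h import *
m=robot.camera_model("wrist")
O=np.array([.603,.0373]);a=.14;R=np.array([[np.cos(a),np.sin(a)],[-np.sin(a),np.cos(a)]])
for uv,z in [((260,186),.024),((381,184),.024),((253,50),.024),((386,49),.024),((249,210),.021),((262,210),.021),((382,209),.021),((394,209),.021),((320,209),.014)]:
    print(uv,(R@(ray(m,uv,z)[:2]-O)*1000).round(1))
print((R@(robot.sense()["position"][:2]-O)*1000).round(1))
E
```

```text
(260, 186) [-128.4   47.9]
(381, 184) [-126.3  -50.3]
(253, 50) [-28.7  47.4]
(386, 49) [-27.6 -47.1]
(249, 210) [-150.2   59. ]
(262, 210) [-150.2   48. ]
(382, 209) [-148.8  -53.4]
(394, 209) [-148.8  -63.5]
(320, 209) [-151.5   -1.1]
[-149.5   -0.4]
```

Emit:
carry_out:
  series:
    - {"translation": [0, 0.5, 15], "turn": [0, 0, 0], "hand": 0}
    - {"translation": [0, 0.5, 15], "turn": [0, 0, 0], "hand": 0}
    - {"translation": [0, 0, 15], "turn": [0, 0, 0], "hand": 0}
    - {"translation": [0, 0, 10], "turn": [0, 0, 0], "hand": 0}
    - {"translation": [0, 0, 6], "turn": [0, 0, 0], "hand": 0}
    - {"translation": [0, 0, 0], "turn": [0, 0, 0], "hand": 0}
    - {"translation": [4, 0, 0], "turn": [0, 0, 0], "hand": 0}
    - {"translation": [4, 0, 0], "turn": [0, 0, 0], "hand": 0}
    - {"translation": [3, 0, 0], "turn": [0, 0, 0], "hand": 0}
    - {"translation": [3, 0, 0], "turn": [0, 0, 0], "hand": 0}
    - {"translation": [3, 0, 0], "turn": [0, 0, 0], "hand": 0}
    - {"translation": [3, 0, 0], "turn": [0, 0, 0], "hand": 0}

```text
t: 4.0
position: [0.475, 0.0178, 0.0186]
orientation: [-3.142, 0.0, 0.14]
ft_force: [-0.5, -0.5, 1.7]
opening: 0.005
```

```bash
python3 - <<'E'
from h import *
m=robot.camera_model("wrist")
p,d=robot.read_camera("wrist");cv2.imwrite("pics/wrist2.png",p[...,::-1])
E
```

```text
(no output)
```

View pics/wrist2.png

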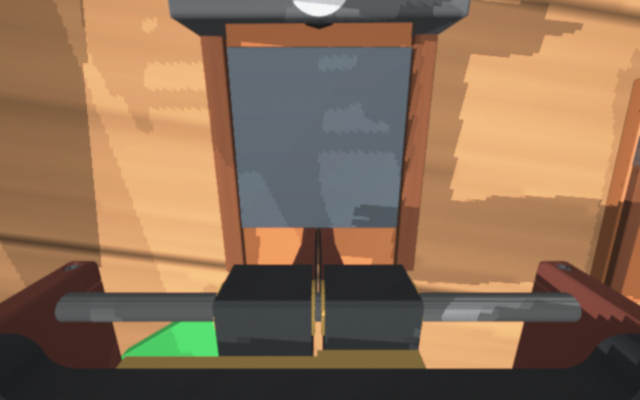

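The fingertip meets the tile's rear edge at about (318,228), and the tile lies square between the rails. I push on.

Emit:
carry_out:
  series:
    - {"translation": [3, 0, 0], "turn": [0, 0, 0], "hand": 0}
    - {"translation": [4, 0, 0], "turn": [0, 0, 0], "hand": 0}
    - {"translation": [4, 0, 0], "turn": [0, 0, 0], "hand": 0}
    - {"translation": [4, 0, 0], "turn": [0, 0, 0], "hand": 0}
    - {"translation": [4, 0, 0], "turn": [0, 0, 0], "hand": 0}
    - {"translation": [4, 0, 0], "turn": [0, 0, 0], "hand": 0}
    - {"translation": [4, 0, 0], "turn": [0, 0, 0], "hand": 0}
    - {"translation": [4, 0, 0], "turn": [0, 0, 0], "hand": 0}
    - {"translation": [4, 0, 0], "turn": [0, 0, 0], "hand": 0}
    - {"translation": [4, 0, 0], "turn": [0, 0, 0], "hand": 0}
    - {"translation": [4, 0, 0], "turn": [0, 0, 0], "hand": 0}
    - {"translation": [4, 0, 0], "turn": [0, 0, 0], "hand": 0}
    - {"translation": [3, 0, 0], "turn": [0, 0, 0], "hand": 0}
    - {"translation": [2, 0, 0], "turn": [0, 0, 0], "hand": 0}

```text
t: 5.8
position: [0.5266, 0.025, 0.0186]
orientation: [3.142, 0.0, 0.14]
ft_force: [-1.5, 0.1, 1.0]
opening: -0.0
```

```bash
python3 - <<'E'
from h import *
O=np.array([.603,.0373]);a=.14;R=np.array([[np.cos(a),np.sin(a)],[-np.sin(a),np.cos(a)]])
print((R@(robot.sense()["position"][:2]-O)*1000).round(1))
m=robot.camera_model("wrist")
p,d=robot.read_camera("wrist");cv2.imwrite("pics/wrist3.png",p[...,::-1])
p,d=robot.read_camera("side");cv2.imwrite("pics/side3.png",cv2.resize(p[120:270,230:430],None,fx=4,fy=4)[...,::-1])
E
```

```text
[-77.4  -1.5]
```

View pics/wrist3.png

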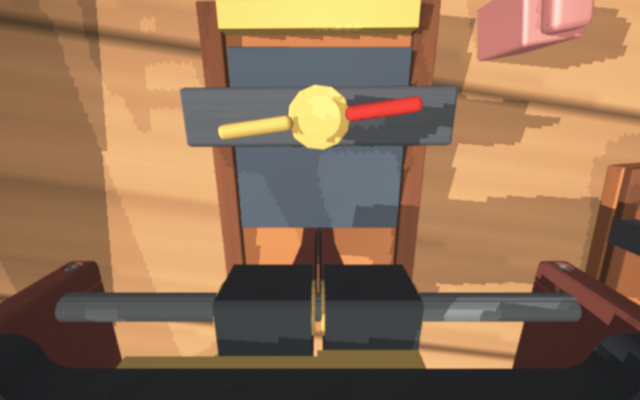

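View pics/side3.png

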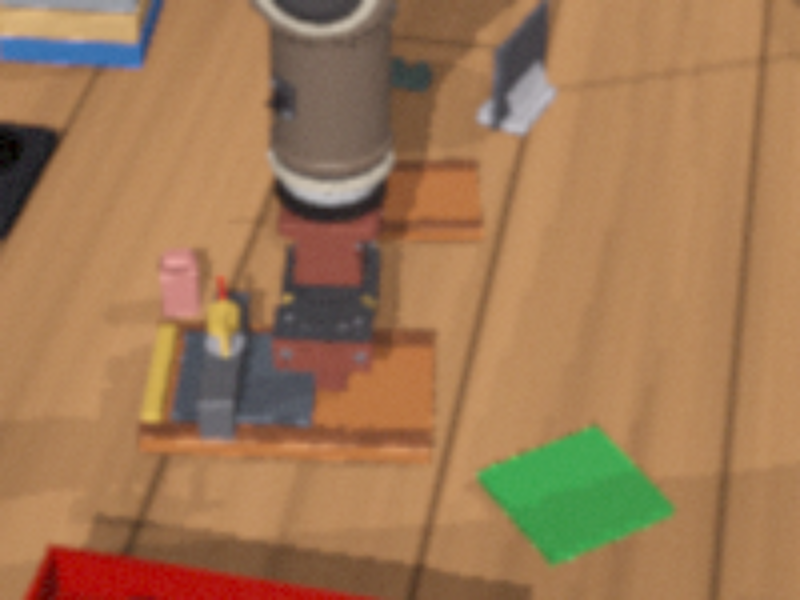

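The tile's front edge (v≈48) is about 10 mm short of the brass stop (v≈30). I approach it slowly.

Emit:
carry_out:
  series:
    - {"translation": [2, 0, 0], "turn": [0, 0, 0], "hand": 0}
    - {"translation": [2, 0, 0], "turn": [0, 0, 0], "hand": 0}
    - {"translation": [1.5, 0, 0], "turn": [0, 0, 0], "hand": 0}
    - {"translation": [1, 0, 0], "turn": [0, 0, 0], "hand": 0}
    - {"translation": [1, 0, 0], "turn": [0, 0, 0], "hand": 0}
    - {"translation": [0.5, 0, 0], "turn": [0, 0, 0], "hand": 0}

```text
t: 6.65
position: [0.5339, 0.0261, 0.0186]
orientation: [-3.142, 0.001, 0.14]
ft_force: [-4.3, -2.1, 2.9]
opening: 0.007
```

```bash
python3 - <<'E'
from h import *
O=np.array([.603,.0373]);a=.14;R=np.array([[np.cos(a),np.sin(a)],[-np.sin(a),np.cos(a)]])
print((R@(robot.sense()["position"][:2]-O)*1000).round(1),robot.sense()["ft_force"])
p,d=robot.read_camera("wrist");cv2.imwrite("pics/wrist4.png",cv2.resize(p[0:150,200:450],None,fx=3,fy=3)[...,::-1])
E
```

```text
[-70.   -1.5] [-4.26986988 -2.06758889  2.89707181]
```

View pics/wrist4.png

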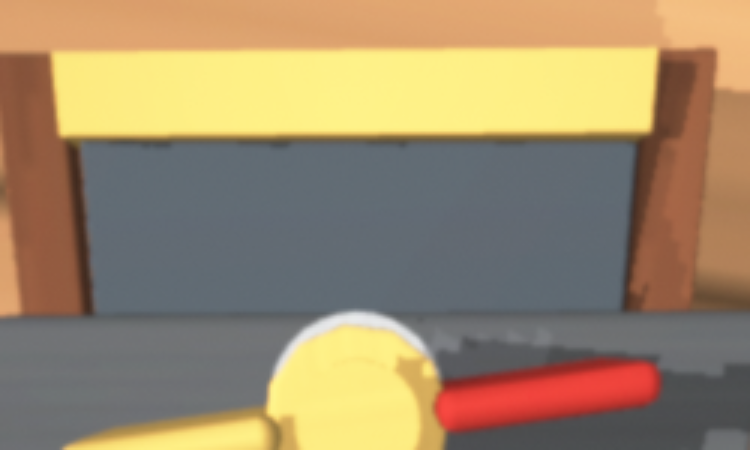

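Emit:
carry_out:
  series:
    - {"translation": [0.5, 0, 0], "turn": [0, 0, 0], "hand": 0}
    - {"translation": [0.5, 0, 0], "turn": [0, 0, 0], "hand": 0}
    - {"translation": [0, 0, 0], "turn": [0, 0, 0], "hand": 0}

```text
t: 7.08
position: [0.5339, 0.026, 0.0184]
orientation: [-3.141, 0.003, 0.14]
ft_force: [-6.1, -0.8, 4.9]
opening: 0.007
```

```bash
python3 - <<'E'
from h import *
O=np.array([.603,.0373]);a=.14;R=np.array([[np.cos(a),np.sin(a)],[-np.sin(a),np.cos(a)]])
print((R@(robot.sense()["position"][:2]-O)*1000).round(1),robot.sense()["ft_force"])
E
```

```text
[-70.   -1.5] [-6.08011335 -0.77516409  4.86330278]
```

Emit:
carry_out:
  series:
    - {"translation": [1, 0, 0], "turn": [0, 0, 0], "hand": 0}
    - {"translation": [1, 0, 0], "turn": [0, 0, 0], "hand": 0}
    - {"translation": [0, 0, 0], "turn": [0, 0, 0], "hand": 0}

```text
t: 7.45
position: [0.534, 0.026, 0.0181]
orientation: [-3.141, 0.006, 0.14]
ft_force: [-11.1, -2.7, 9.0]
opening: 0.006
```

```bash
python3 - <<'E'
from h import *
O=np.array([.603,.0373]);a=.14;R=np.array([[np.cos(a),np.sin(a)],[-np.sin(a),np.cos(a)]])
print((R@(robot.sense()["position"][:2]-O)*1000).round(1),robot.sense()["ft_force"])
m=robot.camera_model("wrist")
p,d=robot.read_camera("wrist");cv2.imwrite("pics/wrist5.png",cv2.resize(p[30:245,200:450],None,fx=3,fy=2.7)[...,::-1])
O3=[.603,.0373,.0877];print(proj(m,O3))
E
```

```text
[-69.9  -1.5] [-11.14085621  -2.71277238   8.98145406]
(np.float64(316.75160870181), np.float64(139.79267486632742))
```

View pics/wrist5.png

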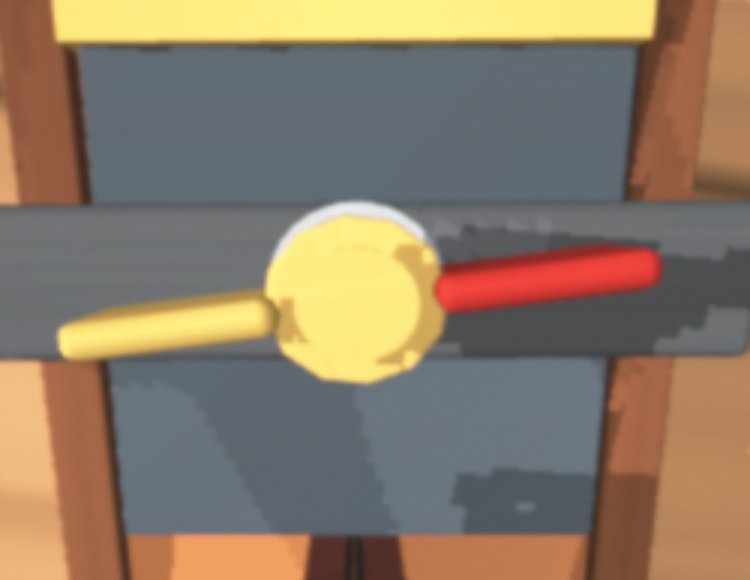

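```bash
python3 - <<'E'
from h import *
O=np.array([.603,.0373]);a=.14;R=np.array([[np.cos(a),np.sin(a)],[-np.sin(a),np.cos(a)]])
m=robot.camera_model("wrist")
c=lambda u,v:(200+u/3-.3,30+v/2.7-.3)
for n,uv,z in [("cap",(357,298),.0857),("red tip",(658,268),.086),("brass tip",(62,342),.086),("stop L",(55,40),.027),("stop R",(655,38),.027),("bridge near",(0,358),.052),("bridge near R",(740,355),.052),("bridge far",(375,205),.052),("rear L",(125,533),.024),("rear R",(595,533),.024)]:
    print(n,(R@(ray(m,c(*uv),z)[:2]-O)*1000).round(1))
E
```

```text
cap [-0.3 -0.6]
red tip [  3.4 -33.8]
brass tip [-5.7 32.8]
stop L [40.7 49.1]
stop R [ 41.  -49.9]
bridge near [-13.7  54.7]
bridge near R [-13.2 -60.1]
bridge far [11.4 -3.4]
rear L [-58.5  46.3]
rear R [-58.5 -49.2]
```

The tile's rear edge is at -58.5 and the screw axis is at (-0.7,-0.5), which fits the given sizes, so the tile is seated. I back off and rise.

Emit:
carry_out:
  series:
    - {"translation": [-4, 0, 0], "turn": [0, 0, 0], "hand": 0}
    - {"translation": [-6, 0, 0], "turn": [0, 0, 0], "hand": 0}
    - {"translation": [0, 0, -15], "turn": [0, 0, 0], "hand": 0}
    - {"translation": [0, 0, -20], "turn": [0, 0, 0], "hand": 0}
    - {"translation": [0, 0, -16], "turn": [0, 0, 0], "hand": 0}
    - {"translation": [0, 0, 0], "turn": [0, 0, 0], "hand": 0}
    - {"translation": [0, 0, 0], "turn": [0, 0, 0], "hand": 0}

```text
t: 8.38
position: [0.5273, 0.0253, 0.0696]
orientation: [-3.141, -0.0, 0.14]
ft_force: [0.1, -0.9, 0.3]
opening: 0.006
```

```bash
cat >> h.py <<'E'
A=np.array([.603,.0373]);_a=.14;RJ=np.array([[np.cos(_a),np.sin(_a)],[-np.sin(_a),np.cos(_a)]])
A=A+RJ.T@np.array([-.0007,-.0005])
def st():
    s=robot.sense();q=RJ@(s["position"][:2]-A)*1000
    print("t",round(s["t"],2),"jig",q.round(1),"z",round(s["position"][2]*1000,1),"r",np.hypot(*q).round(1),"ang",np.degrees(np.arctan2(q[1],q[0])).round(1),"F",np.round(s["ft_force"],1),"yaw",s["orientation"])
    return q
def arc(q,a0,a1,n,r=32.):
    # rows (tool frame) from q (mm) along circle, angles deg
    for t in np.linspace(a0,a1,n+1)[1:]:
        p=r*np.array([np.cos(np.radians(t)),np.sin(np.radians(t))]);d=p-q;print("[%.1f, %.1f, 0]"%(d[0],-d[1]),end=" ");q=p
E
python3 - <<'E'
from h import *
q=st();p=32*np.array([np.cos(np.radians(155)),np.sin(np.radians(155))]);print(p-q)
p,d=robot.read_camera("wrist");cv2.imwrite("pics/wrist6.png",p[...,::-1])
E
```

```text
t 8.38 jig [-75.9  -0.8] z 69.6 r 75.9 ang -179.4 F [ 0.1 -0.9  0.3] yaw [-3.14149188e+00 -9.20103049e-05  1.39975273e-01]
[46.89675924 14.35394436]
```

View pics/wrist6.png

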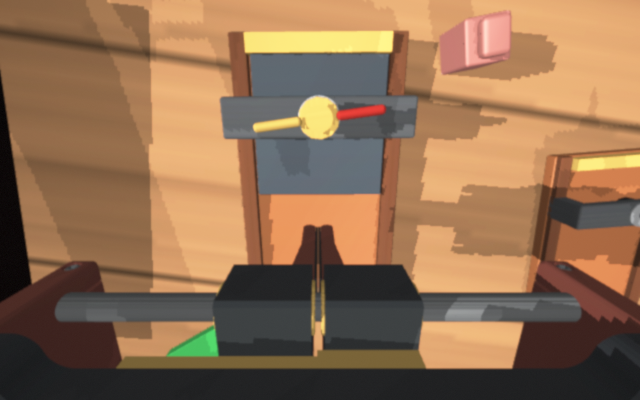

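The tile has stayed against the stop. The hub is at (318,117), the brass wing points left to (255,127) and the red wing right to (385,110). I bring the fingertip behind the brass wing, on the robot side.

Emit:
carry_out:
  series:
    - {"translation": [5, -14.3, 0], "turn": [0, 0, 0], "hand": 0}
    - {"translation": [14, 0, 0], "turn": [0, 0, 0], "hand": 0}
    - {"translation": [14, 0, 0], "turn": [0, 0, 0], "hand": 0}
    - {"translation": [10, 0, 0], "turn": [0, 0, 0], "hand": 0}
    - {"translation": [4, 0, 0], "turn": [0, 0, 0], "hand": 0}
    - {"translation": [0, 0, 0], "turn": [0, 0, 0], "hand": 0}

```text
t: 9.18
position: [0.572, 0.0457, 0.0695]
orientation: [3.141, 0.0, 0.14]
ft_force: [0.1, 0.1, -0.7]
opening: 0.004
```

```bash
python3 - <<'E'
from h import *
q=st();arc(q,155,85,10)
p,d=robot.read_camera("wrist");cv2.imwrite("pics/wrist7.png",p[...,::-1])
E
```

```text
t 9.18 jig [-28.8  13.1] z 69.5 r 31.6 ang 155.5 F [ 0.1  0.1 -0.7] yaw [3.14147019e+00 3.57461487e-04 1.39515699e-01]
[1.7, -3.9, 0] [2.3, -3.2, 0] [2.6, -2.9, 0] [3.0, -2.5, 0] [3.3, -2.2, 0] [3.5, -1.7, 0] [3.7, -1.3, 0] [3.8, -0.8, 0] [3.9, -0.4, 0] [3.9, 0.1, 0]
```

View pics/wrist7.png

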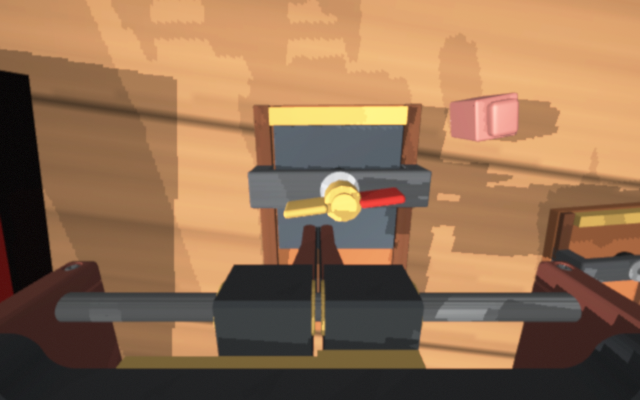

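The fingertip at (318,235) stands behind the brass wing, which ends at (285,211), and clears the hub. First stroke.

Emit:
carry_out:
  series:
    - {"translation": [1.7, -3.9, 0], "turn": [0, 0, 0], "hand": 0}
    - {"translation": [2.3, -3.2, 0], "turn": [0, 0, 0], "hand": 0}
    - {"translation": [2.6, -2.9, 0], "turn": [0, 0, 0], "hand": 0}
    - {"translation": [3, -2.5, 0], "turn": [0, 0, 0], "hand": 0}
    - {"translation": [3.3, -2.2, 0], "turn": [0, 0, 0], "hand": 0}
    - {"translation": [3.5, -1.7, 0], "turn": [0, 0, 0], "hand": 0}
    - {"translation": [3.7, -1.3, 0], "turn": [0, 0, 0], "hand": 0}
    - {"translation": [3.8, -0.8, 0], "turn": [0, 0, 0], "hand": 0}
    - {"translation": [3.9, -0.4, 0], "turn": [0, 0, 0], "hand": 0}
    - {"translation": [3.9, 0.1, 0], "turn": [0, 0, 0], "hand": 0}
    - {"translation": [0, 0, 0], "turn": [0, 0, 0], "hand": 0}

```text
t: 10.6
position: [0.6013, 0.069, 0.0697]
orientation: [-3.142, -0.001, 0.14]
ft_force: [0.2, 0.8, -0.9]
opening: 0.003
```

```bash
python3 - <<'E'
from h import *
q=st();arc(q,85,-55,19)
p,d=robot.read_camera("wrist");cv2.imwrite("pics/wrist8.png",p[...,::-1])
E
```

```text
t 10.6 jig [ 3.4 32.2] z 69.7 r 32.4 ang 83.9 F [ 0.2  0.8 -0.9] yaw [-3.14153135e+00 -7.25648986e-04  1.39849138e-01]
[3.4, 0.9, 0] [4.0, 1.1, 0] [3.8, 1.6, 0] [3.5, 2.1, 0] [3.2, 2.5, 0] [2.9, 2.9, 0] [2.5, 3.3, 0] [2.0, 3.6, 0] [1.6, 3.8, 0] [1.1, 4.0, 0] [0.5, 4.1, 0] [0.0, 4.1, 0] [-0.5, 4.1, 0] [-1.0, 4.0, 0] [-1.5, 3.8, 0] [-2.0, 3.6, 0] [-2.5, 3.3, 0] [-2.9, 3.0, 0] [-3.2, 2.6, 0]
```

View pics/wrist8.png

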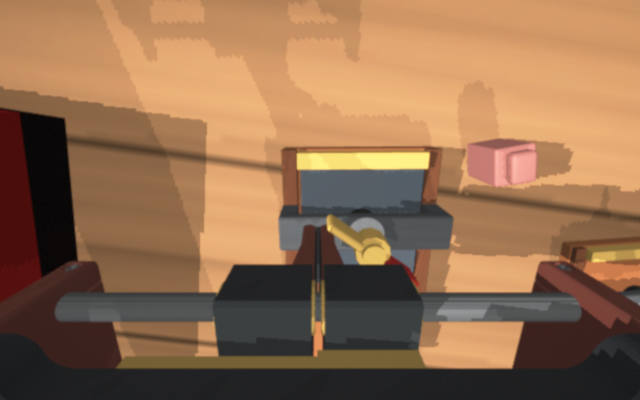

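The brass wing now points up-left from the hub (372,250) to (330,220), and the fingertip is behind it. The push works, so I continue the circle.

Emit:
carry_out:
  series:
    - {"translation": [3.4, 0.9, 0], "turn": [0, 0, 0], "hand": 0}
    - {"translation": [4, 1.1, 0], "turn": [0, 0, 0], "hand": 0}
    - {"translation": [3.8, 1.6, 0], "turn": [0, 0, 0], "hand": 0}
    - {"translation": [3.5, 2.1, 0], "turn": [0, 0, 0], "hand": 0}
    - {"translation": [3.2, 2.5, 0], "turn": [0, 0, 0], "hand": 0}
    - {"translation": [2.9, 2.9, 0], "turn": [0, 0, 0], "hand": 0}
    - {"translation": [2.5, 3.3, 0], "turn": [0, 0, 0], "hand": 0}
    - {"translation": [2, 3.6, 0], "turn": [0, 0, 0], "hand": 0}
    - {"translation": [1.6, 3.8, 0], "turn": [0, 0, 0], "hand": 0}
    - {"translation": [1.1, 4, 0], "turn": [0, 0, 0], "hand": 0}
    - {"translation": [0.5, 4.1, 0], "turn": [0, 0, 0], "hand": 0}
    - {"translation": [0, 4.1, 0], "turn": [0, 0, 0], "hand": 0}
    - {"translation": [-0.5, 4.1, 0], "turn": [0, 0, 0], "hand": 0}
    - {"translation": [-1, 4, 0], "turn": [0, 0, 0], "hand": 0}
    - {"translation": [-1.5, 3.8, 0], "turn": [0, 0, 0], "hand": 0}
    - {"translation": [-2, 3.6, 0], "turn": [0, 0, 0], "hand": 0}
    - {"translation": [-2.5, 3.3, 0], "turn": [0, 0, 0], "hand": 0}
    - {"translation": [-2.9, 3, 0], "turn": [0, 0, 0], "hand": 0}
    - {"translation": [-3.2, 2.6, 0], "turn": [0, 0, 0], "hand": 0}
    - {"translation": [0, 0, 0], "turn": [0, 0, 0], "hand": 0}

```text
t: 13.15
position: [0.6233, 0.0126, 0.0697]
orientation: [3.141, 0.0, 0.139]
ft_force: [0.5, 0.5, 0.5]
opening: 0.005
```

```bash
python3 - <<'E'
from h import *
q=st();arc(q,-55,-190,18)
for n in("side","scene"):
    p,d=robot.read_camera(n);c=p[150:240,250:370] if n=="side" else p[170:270,250:370]
    cv2.imwrite(f"pics/{n}9.png",cv2.resize(c,None,fx=6,fy=6,interpolation=cv2.INTER_CUBIC)[...,::-1])
E
```

```text
t 13.15 jig [ 17.4 -26.8] z 69.7 r 32.0 ang -57.1 F [0.5 0.5 0.5] yaw [3.14126956e+00 2.62150790e-04 1.39238290e-01]
[-2.6, 1.5, 0] [-3.8, 1.7, 0] [-4.0, 1.2, 0] [-4.1, 0.6, 0] [-4.2, 0.1, 0] [-4.2, -0.5, 0] [-4.1, -1.0, 0] [-3.9, -1.5, 0] [-3.7, -2.0, 0] [-3.4, -2.5, 0] [-3.0, -2.9, 0] [-2.6, -3.3, 0] [-2.2, -3.6, 0] [-1.7, -3.8, 0] [-1.2, -4.0, 0] [-0.6, -4.1, 0] [-0.1, -4.2, 0] [0.5, -4.2, 0]
```

View pics/side9.png

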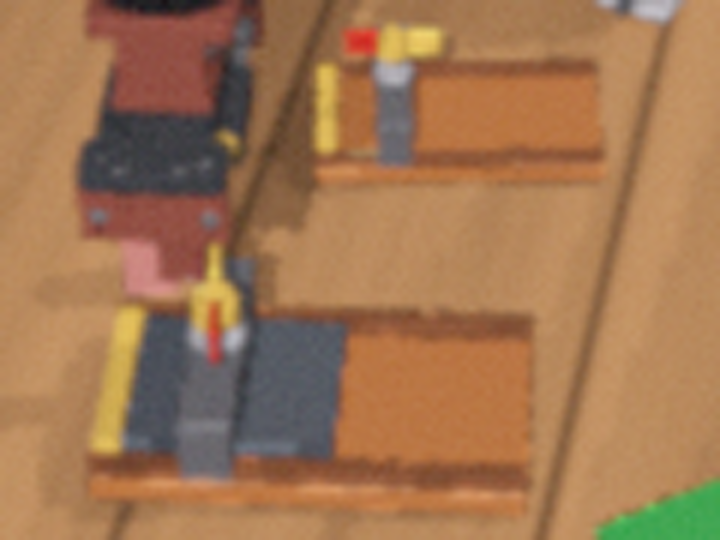

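View pics/scene9.png

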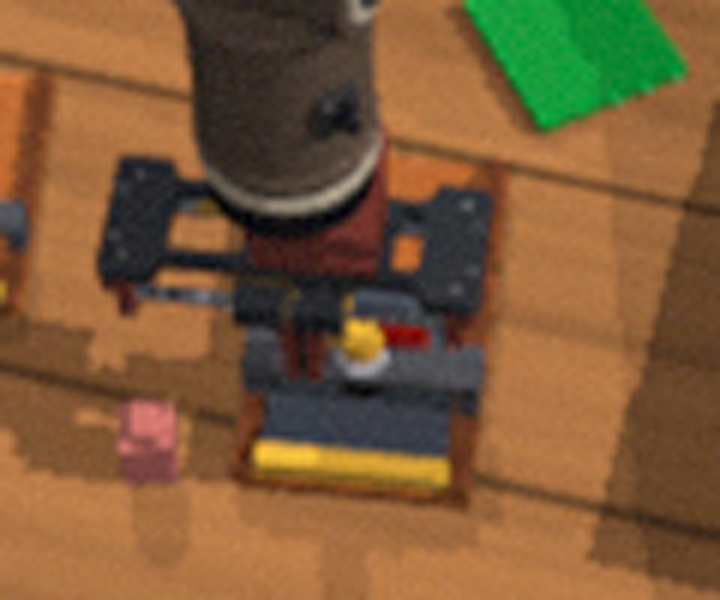

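The red wing now points to jig +y and the brass wing to -y, so the joint is at about 4.7 rad. The finger is behind the brass wing, and the tile is still at the stop. Next stroke.

Emit:
carry_out:
  series:
    - {"translation": [-2.6, 1.5, 0], "turn": [0, 0, 0], "hand": 0}
    - {"translation": [-3.8, 1.7, 0], "turn": [0, 0, 0], "hand": 0}
    - {"translation": [-4, 1.2, 0], "turn": [0, 0, 0], "hand": 0}
    - {"translation": [-4.1, 0.6, 0], "turn": [0, 0, 0], "hand": 0}
    - {"translation": [-4.2, 0.1, 0], "turn": [0, 0, 0], "hand": 0}
    - {"translation": [-4.2, -0.5, 0], "turn": [0, 0, 0], "hand": 0}
    - {"translation": [-4.1, -1, 0], "turn": [0, 0, 0], "hand": 0}
    - {"translation": [-3.9, -1.5, 0], "turn": [0, 0, 0], "hand": 0}
    - {"translation": [-3.7, -2, 0], "turn": [0, 0, 0], "hand": 0}
    - {"translation": [-3.4, -2.5, 0], "turn": [0, 0, 0], "hand": 0}
    - {"translation": [-3, -2.9, 0], "turn": [0, 0, 0], "hand": 0}
    - {"translation": [-2.6, -3.3, 0], "turn": [0, 0, 0], "hand": 0}
    - {"translation": [-2.2, -3.6, 0], "turn": [0, 0, 0], "hand": 0}
    - {"translation": [-1.7, -3.8, 0], "turn": [0, 0, 0], "hand": 0}
    - {"translation": [-1.2, -4, 0], "turn": [0, 0, 0], "hand": 0}
    - {"translation": [-0.6, -4.1, 0], "turn": [0, 0, 0], "hand": 0}
    - {"translation": [0, 0, 0], "turn": [0, 0, 0], "hand": 0}

```text
t: 15.38
position: [0.5712, 0.0308, 0.0696]
orientation: [-3.141, 0.0, 0.14]
ft_force: [0.5, -0.5, 1.1]
opening: 0.006
```

```bash
python3 - <<'E'
from h import *
q=st();arc(q,-177,-205,7);print();arc(q,-177,-225,12)
p,d=robot.read_camera("wrist");cv2.imwrite("pics/wrist10.png",p[...,::-1])
E
```

```text
t 15.38 jig [-31.7  -1.5] z 69.6 r 31.7 ang -177.2 F [ 0.5 -0.5  1.1] yaw [-3.14121895e+00  4.18717241e-04  1.40442254e-01]
[-0.3, -2.1, 0] [0.1, -2.2, 0] [0.3, -2.2, 0] [0.4, -2.2, 0] [0.6, -2.2, 0] [0.7, -2.1, 0] [0.9, -2.1, 0] 
[-0.3, -2.1, 0] [0.1, -2.2, 0] [0.3, -2.2, 0] [0.4, -2.2, 0] [0.6, -2.2, 0] [0.7, -2.1, 0] [0.9, -2.1, 0] [1.0, -2.0, 0] [1.2, -1.9, 0] [1.3, -1.8, 0] [1.4, -1.7, 0] [1.5, -1.6, 0]
```

View pics/wrist10.png

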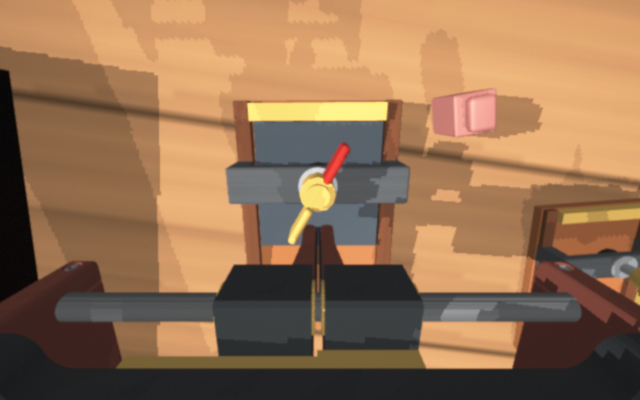

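The brass wing points down-left from (318,193) to (292,240), so the joint is at about 6.7 rad. I go on in smaller steps and watch the force.

Emit:
carry_out:
  series:
    - {"translation": [-0.3, -2.1, 0], "turn": [0, 0, 0], "hand": 0}
    - {"translation": [0.1, -2.2, 0], "turn": [0, 0, 0], "hand": 0}
    - {"translation": [0.3, -2.2, 0], "turn": [0, 0, 0], "hand": 0}
    - {"translation": [0.4, -2.2, 0], "turn": [0, 0, 0], "hand": 0}
    - {"translation": [0.6, -2.2, 0], "turn": [0, 0, 0], "hand": 0}
    - {"translation": [0.7, -2.1, 0], "turn": [0, 0, 0], "hand": 0}
    - {"translation": [0.9, -2.1, 0], "turn": [0, 0, 0], "hand": 0}
    - {"translation": [0, 0, 0], "turn": [0, 0, 0], "hand": 0}

```text
t: 16.42
position: [0.5721, 0.0459, 0.0696]
orientation: [-3.141, -0.0, 0.14]
ft_force: [-1.1, -1.0, 0.5]
opening: 0.004
```

```bash
python3 - <<'E'
from h import *
q=st();arc(q,-205,-233,7)
p,d=robot.read_camera("wrist");cv2.imwrite("pics/wrist11.png",cv2.resize(p[80:260,200:440],None,fx=3,fy=3)[...,::-1])
E
```

```text
t 16.43 jig [-28.7  13.3] z 69.6 r 31.7 ang 155.1 F [-1.1 -1.   0.5] yaw [-3.14136121e+00 -4.30899998e-05  1.40229500e-01]
[0.7, -2.2, 0] [1.2, -1.9, 0] [1.3, -1.8, 0] [1.4, -1.7, 0] [1.5, -1.6, 0] [1.6, -1.5, 0] [1.7, -1.4, 0]
```

View pics/wrist11.png

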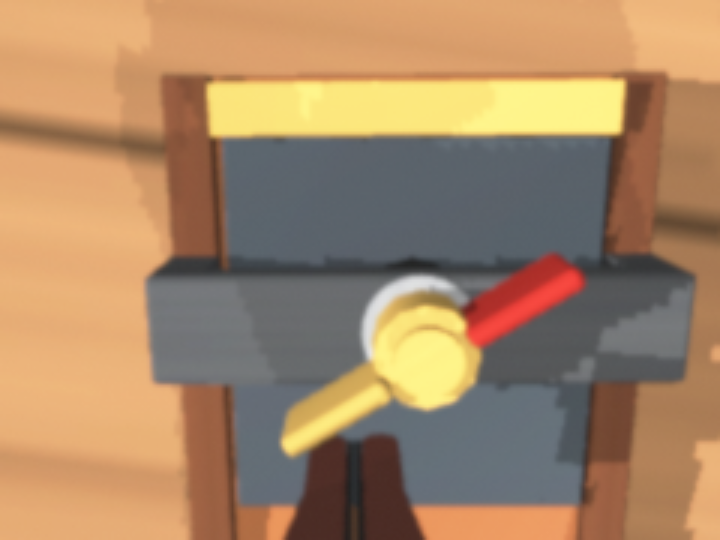

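Emit:
carry_out:
  series:
    - {"translation": [0.7, -2.2, 0], "turn": [0, 0, 0], "hand": 0}
    - {"translation": [1.2, -1.9, 0], "turn": [0, 0, 0], "hand": 0}
    - {"translation": [1.3, -1.8, 0], "turn": [0, 0, 0], "hand": 0}
    - {"translation": [0, 0, 0], "turn": [0, 0, 0], "hand": 0}

```text
t: 16.98
position: [0.5745, 0.0521, 0.0696]
orientation: [-3.141, -0.0, 0.14]
ft_force: [0.1, 0.2, -0.7]
opening: 0.003
```

```bash
python3 - <<'E'
from h import *
q=st()
m=robot.camera_model("wrist")
p,d=robot.read_camera("wrist");cv2.imwrite("pics/wrist12.png",cv2.resize(p[80:260,200:440],None,fx=3,fy=3)[...,::-1])
E
```

```text
t 16.98 jig [-25.5  19.1] z 69.6 r 31.9 ang 143.1 F [ 0.1  0.2 -0.7] yaw [-3.14144379e+00 -7.52683695e-05  1.40157997e-01]
```

View pics/wrist12.png

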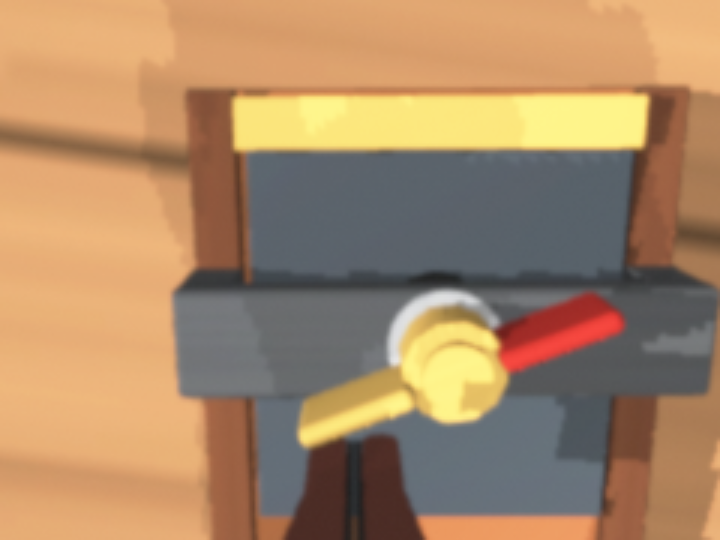

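Emit:
carry_out:
  series:
    - {"translation": [1.3, -1.7, 0], "turn": [0, 0, 0], "hand": 0}
    - {"translation": [1.5, -1.6, 0], "turn": [0, 0, 0], "hand": 0}
    - {"translation": [0, 0, 0], "turn": [0, 0, 0], "hand": 0}

```text
t: 17.4
position: [0.5755, 0.0536, 0.0693]
orientation: [3.14, 0.003, 0.139]
ft_force: [-3.8, -5.7, 2.2]
opening: 0.005
```

```bash
python3 - <<'E'
from h import *
m=robot.camera_model("wrist")
q=st()
p,d=robot.read_camera("wrist");cv2.imwrite("pics/wrist13.png",cv2.resize(p[80:260,200:440],None,fx=3,fy=3)[...,::-1])
E
```

```text
t 17.4 jig [-24.2  20.5] z 69.3 r 31.7 ang 139.8 F [-3.8 -5.7  2.2] yaw [3.13998643e+00 2.81977687e-03 1.38549220e-01]
```

View pics/wrist13.png

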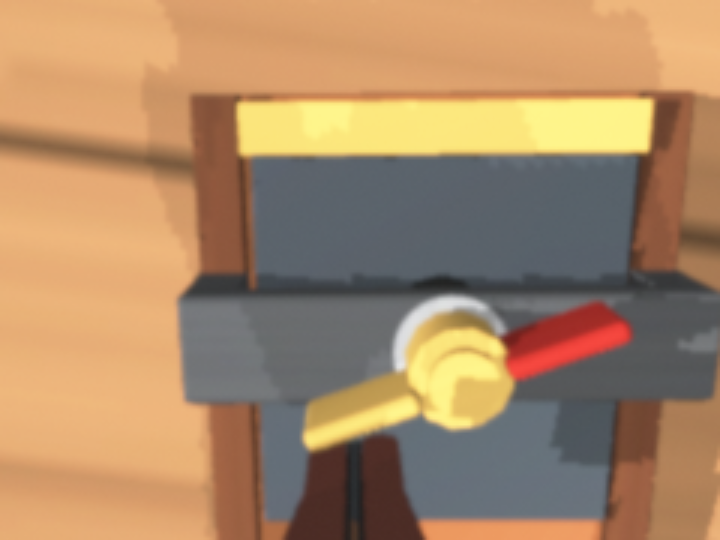

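The force has risen to 7 N and the motion is blocked, so this looks like the hard stop. I check the wing angle and nudge once more.

```bash
python3 - <<'E'
from h import *
m=robot.camera_model("wrist")
c=lambda u,v:(200+u/3-.3,80+v/3-.3)
a=RJ@(ray(m,c(309,430),.0785)[:2]-A)*1000;b=RJ@(ray(m,c(617,317),.0785)[:2]-A)*1000
print(a,b,np.degrees(np.arctan2(*(b-a)[::-1])))
print(-np.degrees(7.5)+360)
for zz in(.075,.078):
  print(zz,RJ@(ray(m,c(472,375),zz)[:2]-A)*1000)
E
```

```text
[-8.81063764 30.6752698 ] [ 14.21251897 -28.28618563] -68.67044395978454
-69.7183463481174
0.075 [ 1.45185353 -1.69133333]
0.078 [ 2.45747756 -1.23844889]
```

Emit:
carry_out:
  series:
    - {"translation": [0.8, -0.8, 0], "turn": [0, 0, 0], "hand": 0}
    - {"translation": [0.5, -0.5, 0], "turn": [0, 0, 0], "hand": 0}
    - {"translation": [0, 0, 0], "turn": [0, 0, 0], "hand": 0}

```text
t: 17.82
position: [0.5759, 0.0539, 0.0692]
orientation: [3.139, 0.005, 0.138]
ft_force: [-6.1, -7.7, 4.4]
opening: 0.005
```

```bash
python3 - <<'E'
from h import *
st()
E
```

```text
t 17.82 jig [-23.9  20.8] z 69.2 r 31.6 ang 139.0 F [-6.1 -7.7  4.4] yaw [3.139131   0.00453065 0.13769207]
```

The red wing is at -68.7°, and 7.5 rad would put it at -69.7°. The wing no longer moves under 10 N, so the screw is at its stop. I retreat backward and up.

Emit:
carry_out:
  series:
    - {"translation": [-4, 3, 0], "turn": [0, 0, 0], "hand": 0}
    - {"translation": [-8, 3, 0], "turn": [0, 0, 0], "hand": 0}
    - {"translation": [-15, 0, 0], "turn": [0, 0, 0], "hand": 0}
    - {"translation": [-20, 0, -5], "turn": [0, 0, 0], "hand": 0}
    - {"translation": [-10, 0, -20], "turn": [0, 0, 0], "hand": 0}
    - {"translation": [0, 0, -25], "turn": [0, 0, 0], "hand": 0}
    - {"translation": [0, 0, -25], "turn": [0, 0, 0], "hand": 0}
    - {"translation": [0, 0, -20], "turn": [0, 0, 0], "hand": 0}
    - {"translation": [0, 0, 0], "turn": [0, 0, 0], "hand": 0}
    - {"translation": [0, 0, 0], "turn": [0, 0, 0], "hand": 0}

```text
t: 19.08
position: [0.5214, 0.0432, 0.1639]
orientation: [-3.141, 0.001, 0.14]
ft_force: [-0.3, 0.6, -0.2]
opening: 0.004
```

```bash
python3 - <<'E'
from h import *
st()
m=robot.camera_model("wrist");print(m["view"].tolist())
p,d=robot.read_camera("wrist");cv2.imwrite("pics/wrist14.png",cv2.resize(p[0:225,180:480],None,fx=2.6,fy=2.6)[...,::-1])
p,d=robot.read_camera("side");cv2.imwrite("pics/side14.png",cv2.resize(p[130:260,240:400],None,fx=4.5,fy=4.5)[...,::-1])
E
```

```text
t 19.07 jig [-79.3  17.7] z 163.9 r 81.2 ang 167.4 F [-0.3  0.6 -0.2] yaw [-3.14135107e+00  7.20774545e-04  1.40221532e-01]
[[0.14015950693390142, -0.9901288813922975, -0.00033293976464984765, -0.028986624066138316], [-0.9490467902186973, -0.13443989665847605, 0.2850194803202927, 0.4822223249778037], [-0.2822507796120978, -0.03963221441327182, -0.9585216664160839, 0.48367918065557314], [0.0, 0.0, 0.0, 1.0]]
```

View pics/wrist14.png

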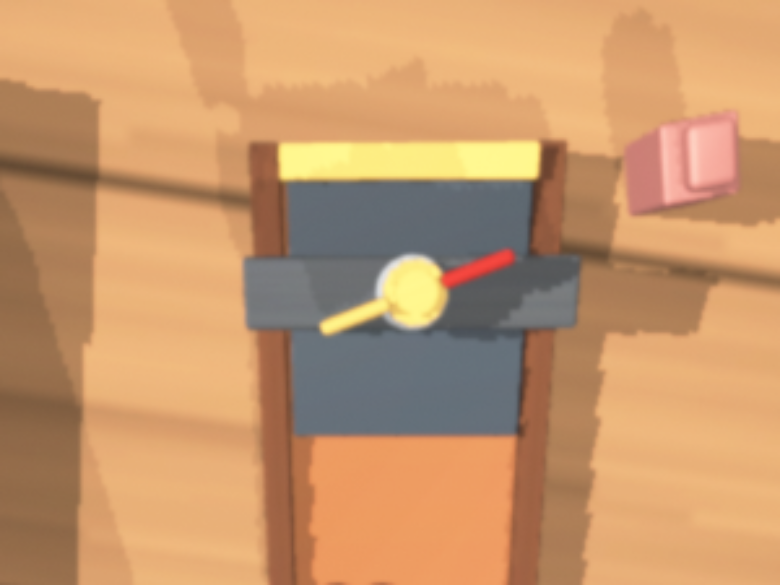

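View pics/side14.png

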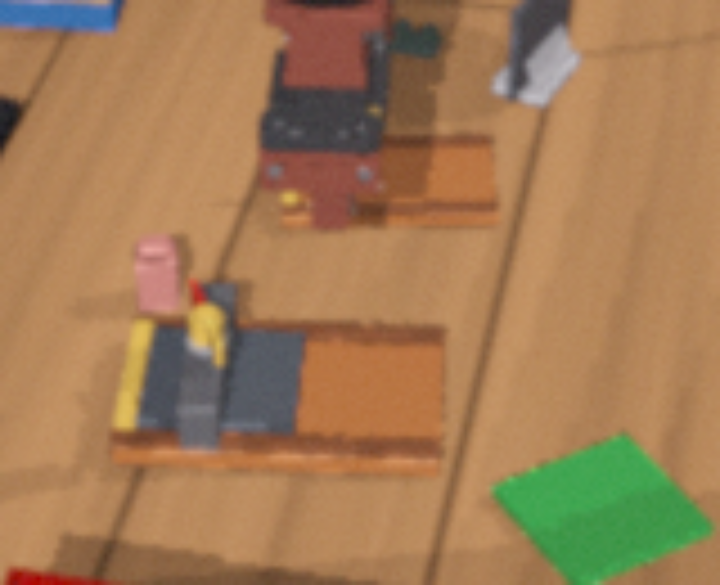

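```bash
python3 - <<'E'
from h import *
m=robot.camera_model("wrist")
c=lambda u,v:(180+u/2.6-.3,v/2.6-.3)
J=lambda uv,z:RJ@(ray(m,c(*uv),z)[:2]-A)*1000
b=J((512,257),.079);a=J((324,328),.079);print(a,b,np.degrees(np.arctan2(*(b-a)[::-1])))
print("rear",J((294,435),.024),J((519,434),.024),"front",J((410,181),.024),"stop",J((410,180),.027))
p,d=robot.read_camera("wrist")
for uv in [(350,317),(480,270),(412,290)]:print(depthpt(m,d,c(*uv))[2])
E
```

```text
[-11.86759416  30.45137107] [ 10.47653342 -30.74462126] -69.941646958223
rear [-58.28083786  46.35796716] [-57.80865535 -49.11910487] front [40.7516052  -0.82282404] stop [40.68265954 -0.61985076]
0.07858679494855203
0.07753016628761106
0.0758828584287914
```

The red wing is at -69.9° (the stop is at -69.7°), the wing tops are at 78 to 79 mm, and the tile's rear edge is at -58 mm. The hand is clear, so I hand the job in.

```bash
python3 -c "
from rig import robot
print(robot.job_done())"
```

```text
the job is handed in; nothing more can be done
None
```

The slate tile is pushed against the brass stop and clamped: the thumbscrew is at its hard stop. I handed the job in at about 19 s, with no verdict reported.

- **Tile:** I pushed it with the shut fingertips until it no longer moved and the force rose to about 11 N. Its rear edge last measured -58 mm along the bed, which is where a seated tile's edge should be.
- **Thumbscrew:** I pushed the brass wing clockwise in several strokes, with the fingertip following it round and never gripping it. It stopped moving under about 10 N. The red wing last measured -69.9° against -69.7° expected at 7.5 rad, and the wing tops were at 78–79 mm against 79 mm expected.
- **Hand and loose objects:** The hand finished about 80 mm back from the screw on the robot side and at 164 mm height, with no contact force. The rose seal, the clip and the green look-alike look undisturbed in the last pictures. I did not look separately at the tray contents, and the brush rest was only partly in view, but the hand never went near either.

No check failed. The only disagreements were about 1 mm in the measured position of the stop and tile front, within the camera calibration. I did not measure the clamping force on the tile directly; the clamp is inferred from the screw being at its stop.

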